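# Start the breakfast timers in order

## Task

Start three of the white kitchen timers for breakfast by gently pressing the push crown on top of each with a fingertip until it is fully down and stays there: first the tall slim timer, then the low wide one, then the square one. Do not press the cone-shaped timer, and do not grip, lift or shove any timer: they stay standing where they are, and so does everything else on the table.

Things in the scene. Friction and masses are not known exactly. Their poses are not given: they have to be found in the camera images.
- timer_tall: tall slim round timer, a cylinder 52 mm across and 85 mm high, white plastic, about 0.35 kg, loose on the table. Origin: centre of its underside, z up. On top, on its axis, a push crown: steel collar 28 mm across with a flat black rubber cap 24 mm across. Cap top 103 mm above the origin with the crown up, 93 mm fully down (then 8 mm proud of the case).
- timer_wide: low wide round timer, a disc 76 mm across and 45 mm high, white plastic, about 0.35 kg, loose on the table. Origin: centre of its underside, z up. On top, on its axis, a push crown: steel collar 28 mm across with a flat black rubber cap 24 mm across. Cap top 63 mm above the origin with the crown up, 53 mm fully down (then 8 mm proud of the case).
- timer_square: square timer, a box 60 x 60 mm and 60 mm high, white plastic, about 0.35 kg, loose on the table. Origin: centre of its underside, z up. On top, on its axis, a push crown: steel collar 28 mm across with a flat black rubber cap 24 mm across. Cap top 78 mm above the origin with the crown up, 68 mm fully down (then 8 mm proud of the case).
- timer_cone: cone-shaped timer, 76 mm across at the foot tapering to 38 mm at its top, 72 mm high, white plastic, about 0.35 kg, loose on the table. Origin: centre of its underside, z up. On top, on its axis, a push crown: steel collar 28 mm across with a flat black rubber cap 24 mm across. Cap top 90 mm above the origin with the crown up, 80 mm fully down (then 8 mm proud of the case).
- crown_tall (a joint): how far the crown of the tall timer has been pushed straight down into its case, m: 0 is up (not started), 0.010 is fully down against its stop. It resists with about 2.5 N (more if pushed fast) and stays where it is left; it does not spring back. Its rubber cap yields besides, about 1 mm per 3 N up to 5 mm, and springs back (not counted here).
- crown_wide (a joint): how far the crown of the wide timer has been pushed straight down into its case, m: 0 is up (not started), 0.010 is fully down against its stop. It resists with about 2.5 N (more if pushed fast) and stays where it is left; it does not spring back. Its rubber cap yields besides, about 1 mm per 3 N up to 5 mm, and springs back (not counted here).
- crown_square (a joint): how far the crown of the square timer has been pushed straight down into its case, m: 0 is up (not started), 0.010 is fully down against its stop. It resists with about 2.5 N (more if pushed fast) and stays where it is left; it does not spring back. Its rubber cap yields besides, about 1 mm per 3 N up to 5 mm, and springs back (not counted here).
- crown_cone (a joint): how far the crown of the cone timer has been pushed straight down into its case, m: 0 is up (not started), 0.010 is fully down against its stop. It resists with about 2.5 N (more if pushed fast) and stays where it is left; it does not spring back. Its rubber cap yields besides, about 1 mm per 3 N up to 5 mm, and springs back (not counted here).
- glass: drinking glass, 62 mm across, 105 mm high; bystander; origin at centre of underside
- bowl: white breakfast bowl, 120 mm across, 60 mm high; bystander; origin at centre of underside
- mug: white mug, 76 mm across, 90 mm high, handle towards its own +y; bystander; origin at centre of underside
- spoon: steel spoon 170 mm long lying along its own x; bystander; origin on its underside
- eggcup: egg cup with an egg in it, 48 mm across, 79 mm high; bystander; origin at centre of underside

How it is judged:
By the outcome, as a careful person would: the job done as asked, in the order asked, and still so for the second after the job is handed in, with the robot touching nothing.
It also fails if it takes over 48 s, if anything falls off the work surface, if the arm or the gripper's body presses on something with over 40 N, if the wrist force passes 120 N, or if a joint passes its speed limit or range.

## Robot

A 6-joint arm with a two-finger parallel gripper is mounted at the origin on the work surface. World frame = base frame: x ahead of the robot, y to its left, z up, the work surface at z = 0. Lengths are in mm, angles in rad, forces in N, time in s.
With the tool pointing down it reaches from about 300 to 775 mm from the base axis. Payload 14.6 kg.
Tool frame: the origin (TCP) lies at the very end of the fingers, on their centre line; the grasp point (between the pads) lies 19 mm behind it; z points along the fingers, y is the line along which they close (so a half turn about z gives the same grasp; the last joint's range is limited). The gripper opens to 94 mm and grips with 3 to 60 N. Pads are 16 mm wide; open, the fingers measure 119 mm over their backs; the gripper's body (75 mm by 177 mm) begins 78 mm behind the grasp point.
Start: joints at [1.225, 0.3, 1.521, -0, 1.321, -0.067], TCP at [151.359, 528.753, 205.446] pointing down, gripper open.
Joint ranges: [-3.03, 3.03], [-0.79, 2.21], [0.23, 2.52], [-1.04, 4.18], [0, 3.07], [-2.55, 2.55]. Speed limits (rad/s): [2.22, 2.22, 2.57, 3.14, 3.14, 3.14].

## Interface

Orientations are given as [roll, pitch, yaw] about the fixed x, y, z axes, in that order (R = Rz(yaw) Ry(pitch) Rx(roll)).
In Python, from cell import manip, camera, get_calibration gives the robot as it stands. The module is installed in compiled form; this text tells all that it offers.
- The arm moves only by the tool jog_arm, never from a script. Its argument "plan" is one flat list of numbers, 6 for each row, row after row: the shift along the world's x, y, z in m, then the turn, a rotation vector about the world's x, y, z in degrees. A call has 1 to 20 rows; each row is the pose to reach, as a shift and turn from the pose commanded when the call began; what a row does not reach only later rows make up. A row lasts 1/10 s, in which the tool goes at most 50 mm and 8.59 degrees, less where a joint would pass 70% of its speed; a pose out of reach is approached as far as the arm can. A call with a gripper value outside its range is refused whole. "claw" is the finger opening in m, from 0 to 0.094, set as the call begins (left out, the last holds). The fingers move at their own pace and stop on an object; "force" is the grip in N (left out, the last holds). Time passes only in rows, so rows that repeat a pose let the fingers close. It gives the time, the measured TCP pose, the force, the opening and the grip force at its end, in the units of the state.
- manip.read_state(): the state, without advancing time (a new reading comes with each control period).
- camera(name): name is "scene" or "top" or "wrist"; returns (picture, depth): 384x512x3 uint8, red, green, blue; 384x512 float32, mm along the optical axis (not along the pixel's ray), 0 where there is no reading.
- get_calibration(name): a dict with "fx", "fy", "cx", "cy" (pixels), "origin" and "attitude" of the camera in the world. Camera axes: x right, y down, z forward; pixel columns grow to the right and rows downward; lengths in mm; the calibration is good to about 2 mm. The wrist camera is an equidistant fisheye: a pixel r from the principal point sees the ray r / f radians off the axis. A picture is of the moment at which its call begins: read the wrist's pose just before it. get_calibration takes no time and is no camera call; for the wrist camera it gives the pose at the moment of the call.
- manip.sign_off(): hands the job in; it is judged then, once.
The state is a dict: "clock": time; "joints": joint angles; "qd": joint speeds; "effort": joint torques, N m; "eef_pos": TCP position; "eef_rot": TCP orientation; "wrist_force": force on the tool from outside, world axes, zero at the start; "moment": the same for the moment, N m; "finger_gap": finger opening in mm; "finger_force": force on a finger pad.
Only numpy, scipy, OpenCV 4.12 (cv2) and the standard library are available. Lean on these libraries where they do the work, as an engineer would, in place of code of your own. Each camera call takes 0.05 s, during which the arm holds its last target. There are 200 camera calls.

## Working session

There is one attempt and no reset: what is moved stays moved. The work goes in short steps, Python scripts to look and compute and a tool call to move; the robot and the scene stay as the last step left them, time stands still between calls to the robot, and variables do not carry over. Pictures are saved under pics/ and viewed, at most 10 in all, crops included, and the job is handed in when it is done.

Besides the shell and the picture viewer there is one more tool, called after "Call:" as name(argument=value, ...) on one line, values as JSON. jog_arm: Moves the arm, as the interface text tells. Its arguments: {"type":"object","properties":{"plan":{"type":"array"},"claw":{"type":"number"},"force":{"type":"number"}},"required":["plan"]}

```bash
mkdir -p pics
python3 - <<'E'
from cell import manip, camera, get_calibration
import numpy as np, cv2
for n in ("top","scene"):
    p,d=camera(n); c=get_calibration(n)
    print(n,c)
    cv2.imwrite(f"pics/{n}1.png",cv2.cvtColor(p,cv2.COLOR_RGB2BGR)); np.savez(f"{n}1.npz",p=p,d=d)
s=manip.read_state(); print(s)
E
```

```text
top {'fx': 438.03168216707803, 'fy': 438.03168216707803, 'cx': 256.24970121783076, 'cy': 189.33751898592294, 'origin': array([ 324.1082409 ,   19.5285025 , 1215.57293417]), 'attitude': array([-2.95047839,  0.020174  , -1.55792905])}
scene {'fx': 441.121162297923, 'fy': 441.121162297923, 'cx': 255.69904545470513, 'cy': 191.6941644456103, 'origin': array([1237.00432459,  294.02327861, 1097.92105138]), 'attitude': array([-2.51895415,  0.01388423,  1.9036434 ])}
{'clock': 0.1, 'joints': array([ 1.22537144e+00,  3.00390729e-01,  1.52151978e+00,  7.15040003e-06,
        1.32070643e+00, -6.66101501e-02]), 'qd': array([-3.44897294e-04, -1.03821416e-03, -1.09564309e-04,  1.38656535e-03,
       -7.64274888e-05,  2.17017604e-04]), 'effort': array([ 1.42714485e-03, -5.32641685e+01, -3.53278327e+01,  7.09610875e-02,
        2.35478691e-02, -6.90165109e-06]), 'eef_pos': array([151.29471188, 528.53428978, 204.95634765]), 'eef_rot': array([-3.14057109e+00, -7.50885735e-05,  2.86277610e+00]), 'wrist_force': array([ 0.30460756, -0.16273265, -0.68747962]), 'moment': array([ 0.002898  , -0.03046757,  0.02182169]), 'finger_force': 0.0, 'finger_gap': 94.24169360229952}
```

View pics/top1.png

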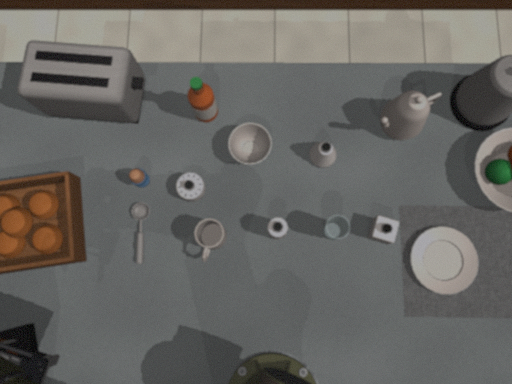

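View pics/scene1.png

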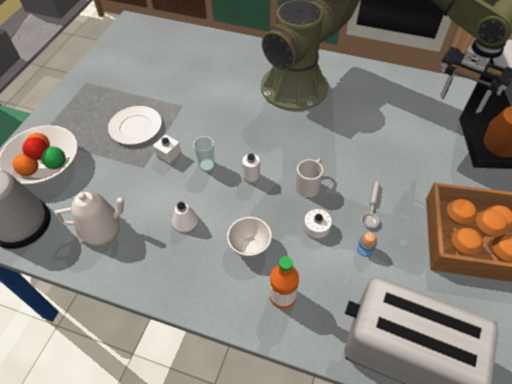

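The top view shows the wide timer at about (190,186), tall (278,227), cone (323,152) and square (386,229), with the glass at (336,228) and the mug at (209,234). The scene view agrees with this. Next I'll locate the black caps.

```bash
cat > h.py <<'E'
import numpy as np, cv2
from scipy.spatial.transform import Rotation as R
def ray(c,u,v):
    M=R.from_euler('xyz',c['attitude']).as_matrix()
    return M@np.array([(u-c['cx'])/c['fx'],(v-c['cy'])/c['fy'],1.])
def at_z(c,u,v,z):
    d=ray(c,u,v); o=c['origin']; return o+d*(z-o[2])/d[2]
def cloud(c,D):
    v,u=np.mgrid[:384,:512]; M=R.from_euler('xyz',c['attitude']).as_matrix()
    P=np.stack([(u-c['cx'])/c['fx']*D,(v-c['cy'])/c['fy']*D,D],-1)
    return P@M.T+c['origin']
E
python3 - <<'E'
from h import *
from cell import get_calibration
guess={'top':dict(tall=(280,227),wide=(190,186),square=(387,229),cone=(325,147)),
'scene':dict(tall=(251,158),wide=(319,217),square=(167,142),cone=(181,206))}
H=dict(tall=103,wide=63,square=78,cone=90)
for n in guess:
    f=np.load(n+'1.npz');p=f['p'];d=f['d'];c=get_calibration(n);C=cloud(c,d)
    g=p.max(2).astype(float)
    for k,(u,v) in guess[n].items():
        w=7;sub=g[v-w:v+w+1,u-w:u+w+1]
        m=(sub<75).astype(np.uint8)
        nn,l,st,ce=cv2.connectedComponentsWithStats(m)
        i=1+np.argmin([np.hypot(*(x-w)) - 0.02*s[4] for x,s in zip(ce[1:],st[1:])]) if nn>1 else 0
        uu,vv=ce[i]+[u-w,v-w]
        q=C[v-w:v+w+1,u-w:u+w+1][l==i]
        print(n,k,(uu.round(1),vv.round(1)),st[i][4],at_z(c,uu,vv,H[k]).round(1),'depthmed',np.median(q,0).round(1))
    t=C[(C[...,2]>-15)&(C[...,2]<15)&(C[...,0]>300)&(C[...,0]<600)&(abs(C[...,1])<250)]
    print('table z',np.median(t[:,2]))
# objects near: top depth clusters >20mm
f=np.load('top1.npz');c=get_calibration('top');C=cloud(c,f['d'])
m=((C[...,2]>15)&(f['d']>0)).astype(np.uint8)
nn,l,st,ce=cv2.connectedComponentsWithStats(m)
for i in range(1,nn):
    if st[i][4]>60:
        q=C[l==i]; print(ce[i].round(),q.min(0).round(),q.max(0).round())
big=cv2.resize(f['p'][120:280,100:420],None,fx=2.5,fy=2.5,interpolation=cv2.INTER_CUBIC)
cv2.imwrite('pics/top1b.png',cv2.cvtColor(big,cv2.COLOR_RGB2BGR))
E
```

```text
top tall (np.float64(277.1), np.float64(226.3)) 52 [443.8  -9.6 103. ] depthmed [444.3  -9.3 102.4]
top wide (np.float64(188.4), np.float64(184.4)) 48 [558.8 228.7  63. ] depthmed [559.3 228.8  62.9]
top square (np.float64(386.1), np.float64(227.9)) 58 [ 445.3 -291.8   78. ] depthmed [ 445.2 -292.4   76.8]
top cone (np.float64(325.6), np.float64(146.5)) 53 [ 659.4 -137.8   90. ] depthmed [ 659.8 -138.4   89.3]
table z -0.22035790118025034
scene tall (np.float64(250.5), np.float64(156.8)) 28 [451.7  -8.3 103. ] depthmed [451.   -8.6 102.9]
scene wide (np.float64(318.5), np.float64(217.5)) 32 [567.4 231.1  63. ] depthmed [567.2 230.9  61.4]
scene square (np.float64(165.0), np.float64(140.7)) 22 [ 454.5 -290.7   78. ] depthmed [ 454.8 -291.    75.9]
scene cone (np.float64(180.9), np.float64(205.6)) 38 [ 667.8 -135.8   90. ] depthmed [ 667.8 -136.    90.1]
table z -0.12686293070464671
[82. 81.] [742. 351.  24.] [917. 659. 193.]
[485.  95.] [ 735. -665.   15.] [ 898. -511.  200.]
[202. 100.] [754. 161.  15.] [823. 230. 204.]
[406. 114.] [ 700. -443.   15.] [ 812. -277.  181.]
[250. 141.] [617.   7.  15.] [736. 123.  66.]
[495. 167.] [ 496. -663.   15.] [ 725. -539.   89.]
[323. 153.] [ 624. -174.   15.] [ 691. -104.   94.]
[138. 176.] [560. 350.  33.] [607. 397.  82.]
[ 55. 216.] [318. 513.  15.] [590. 770.  86.]
[190. 186.] [522. 191.  15.] [596. 264.  67.]
[ 22. 219.] [360. 583.  16.] [542. 741. 119.]
[338. 227.] [ 415. -192.   15.] [ 475. -133.  109.]
[384. 229.] [ 410. -330.   16.] [ 481. -259.   82.]
[209. 237.] [356. 127.  15.] [463. 202.  95.]
[277. 228.] [418. -40.  15.] [468.  14. 107.]
[ 47. 239.] [368. 563.  15.] [453. 666.  83.]
[445. 261.] [ 281. -550.   15.] [ 456. -370.   24.]
[139. 248.] [349. 354.  15.] [433. 373.  25.]
[ 23. 357.] [103. 372.  15.] [188. 711. 535.]
[275. 375.] [ 49. -90.  15.] [126.  72. 282.]
```

View pics/top1b.png

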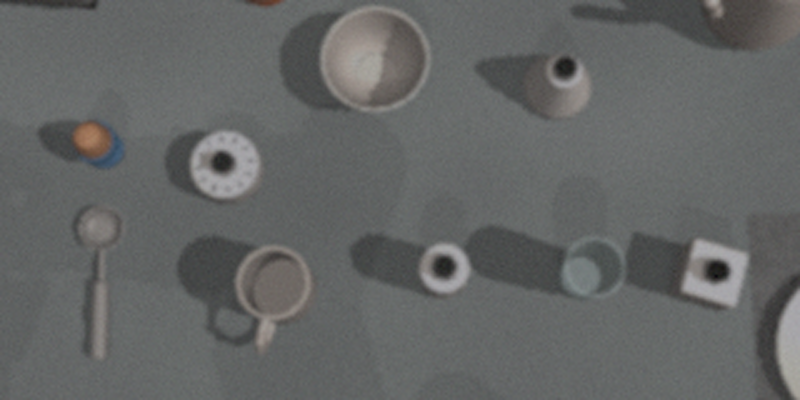

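The caps read about 8 mm further in x from the scene camera than from the top camera. I'll close the claw, move above the tall timer and check with the wrist camera at close range.

Call:
jog_arm(plan=[0.006,-0.011,0,0,0,0,0.018,-0.032,0,0,0,0,0.036,-0.064,0,0,0,0,0.056,-0.102,0,0,0,0,0.077,-0.14,0,0,0,0,0.098,-0.177,0,0,0,0,0.118,-0.215,0,0,0,0,0.139,-0.252,0,0,0,0,0.16,-0.29,0,0,0,0,0.181,-0.328,0,0,0,0,0.201,-0.365,0,0,0,0,0.222,-0.403,0,0,0,0,0.243,-0.44,0,0,0,0,0.26,-0.473,0,0,0,0,0.275,-0.499,0,0,0,0,0.287,-0.521,0,0,0,0,0.296,-0.537,0,0,0,0,0.296,-0.537,0,0,0,0,0.296,-0.537,0,0,0,0], claw=0, force=10)

```text
clock: 2.0
eef_pos: [446.7, -8.3, 205.2]
eef_rot: [-3.142, -0.001, 2.862]
wrist_force: [0.5, 0.0, -0.5]
finger_gap: 0.5
finger_force: 0.0
```

Run:
```python
from cell import manip, camera, get_calibration
import numpy as np, cv2
s=manip.read_state();c=get_calibration('wrist');p,d=camera('wrist')
print(s['clock'],s['eef_pos'],s['eef_rot'],s['wrist_force'],s['finger_gap'],s['joints'],c)
np.savez('w1.npz',p=p,d=d,c=np.array([c],dtype=object))
cv2.imwrite('pics/w1.png',cv2.cvtColor(p,cv2.COLOR_RGB2BGR))
```

```text
2.0 [446.72978014  -8.31051045 205.24079367] [-3.14156797e+00 -5.29883104e-04  2.86192109e+00] [ 0.54628817  0.02398964 -0.47573947] 0.5087649759010977 [-1.00649864e-01  6.81451752e-02  1.79597110e+00  7.31811190e-05
  1.27800219e+00 -1.39179578e+00] {'fx': 297.3186396354542, 'fy': 297.3186396354542, 'cx': 255.8047433478912, 'cy': 194.48356318139244, 'origin': array([371.43838149,  13.27011136, 385.30441326]), 'attitude': array([2.86795558e+00, 1.06634031e-03, 1.29068651e+00])}
```

View pics/w1.png

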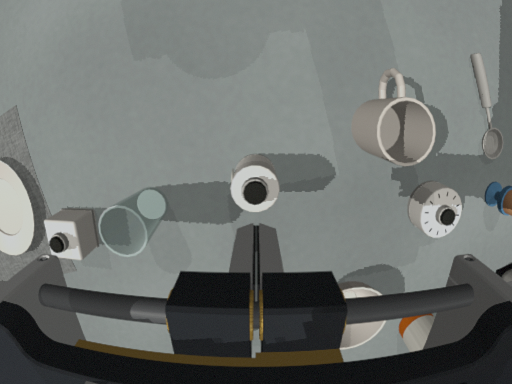

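The wrist image shows the closed fingertips near (256,226), the tall cap at (255,191), the wide cap at (448,216) and the square cap at (58,243).

```bash
cat >> h.py <<'E'
def fray(c,u,v):
    M=R.from_euler('xyz',c['attitude']).as_matrix()
    x=np.array([u-c['cx'],v-c['cy']])/c['fx'];t=np.hypot(*x)
    return M@np.r_[np.sin(t)*x/max(t,1e-9),np.cos(t)]
def f_at_z(c,u,v,z):
    d=fray(c,u,v);o=c['origin'];return o+d*(z-o[2])/d[2]
def fproj(c,P):
    M=R.from_euler('xyz',c['attitude']).as_matrix();q=M.T@(np.array(P)-c['origin'])
    t=np.arctan2(np.hypot(q[0],q[1]),q[2]);a=q[:2]/np.hypot(q[0],q[1])
    return np.array([c['cx'],c['cy']])+c['fx']*t*a, q[2]
def blob(p,u,v,w=14,th=60):
    sub=p[v-w:v+w+1,u-w:u+w+1].max(2)
    n,l,st,ce=cv2.connectedComponentsWithStats((sub<th).astype(np.uint8))
    i=1+np.argmin([np.hypot(*(x-w))-.02*s[4] for x,s in zip(ce[1:],st[1:])])
    return ce[i]+[u-w,v-w],st[i]
E
python3 - <<'E'
from h import *
f=np.load('w1.npz',allow_pickle=True);p=f['p'];d=f['d'];c=f['c'][0]
print('TCP proj',fproj(c,[446.73,-8.31,205.24]))
for k,u,v,h in [('tall',255,191,103),('wide',448,216,63),('square',58,243,78)]:
    ce,st=blob(p,u,v)
    print(k,ce.round(1),st,f_at_z(c,*ce,h).round(1),'depth z',d[v,u], fproj(c,f_at_z(c,*ce,h))[1])
E
python3 - <<'E'
import cv2;p=cv2.imread('pics/w1.png');cv2.imwrite('pics/w1b.png',cv2.resize(p[150:270,190:320],None,fx=5,fy=5,interpolation=cv2.INTER_CUBIC))
E
```

```text
TCP proj (array([256.21209008, 235.11240728]), np.float64(194.53049924772282))
tall [254.8 192.3] [  3   4  23  23 400] [445.1  -9.2 103. ] depth z 291.60175 292.6026880426281
wide [447.3 216.5] [  7   7  14  16 165] [559.2 227.3  63. ] depth z 342.715 342.8047395276212
square [ 56.5 244.1] [  6   8  14  15 161] [ 446.8 -291.2   78. ] depth z 337.72214 338.46092503772377
```

View pics/w1b.png

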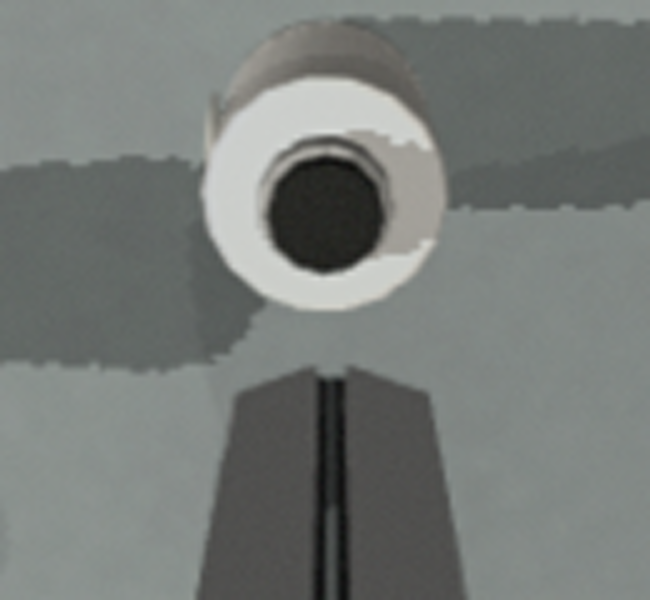

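The wrist and top cameras agree within about 2 mm, so I'll use tall (445,-9), wide (559,228) and square (446.5,-291). Pressing the tall timer now.

Call:
jog_arm(plan=[-0.001,0,-0.01,0,0,0,-0.002,-0.001,-0.025,0,0,0,-0.002,-0.001,-0.04,0,0,0,-0.002,-0.001,-0.055,0,0,0,-0.002,-0.001,-0.07,0,0,0,-0.002,-0.001,-0.082,0,0,0,-0.002,-0.001,-0.09,0,0,0,-0.002,-0.001,-0.095,0,0,0,-0.002,-0.001,-0.098,0,0,0,-0.002,-0.001,-0.1,0,0,0,-0.002,-0.001,-0.102,0,0,0,-0.002,-0.001,-0.1035,0,0,0,-0.002,-0.001,-0.105,0,0,0,-0.002,-0.001,-0.1065,0,0,0,-0.002,-0.001,-0.108,0,0,0,-0.002,-0.001,-0.1095,0,0,0,-0.002,-0.001,-0.111,0,0,0,-0.002,-0.001,-0.1125,0,0,0,-0.002,-0.001,-0.1135,0,0,0,-0.002,-0.001,-0.114,0,0,0])

```text
clock: 4.05
eef_pos: [445.5, -9.3, 91.5]
eef_rot: [3.142, 0.0, 2.863]
wrist_force: [1.1, 1.0, 6.0]
finger_gap: 0.4
finger_force: 2.6
```

Call:
jog_arm(plan=[0,0,-0.0005,0,0,0,0,0,-0.001,0,0,0,0,0,-0.001,0,0,0,0,0,-0.001,0,0,0])

```text
clock: 4.45
eef_pos: [445.6, -9.3, 90.8]
eef_rot: [3.141, 0.001, 2.863]
wrist_force: [-0.7, 0.5, 6.6]
finger_gap: 0.4
finger_force: 3.6
```

The force holds at 6.6 N with the tip at 90.8 mm, so the tall crown is on its stop. I'll lift and move over the wide timer.

Call:
jog_arm(plan=[0,0,0.003,0,0,0,0,0,0.01,0,0,0,0,0,0.03,0,0,0,0,0,0.055,0,0,0,0,0,0.075,0,0,0,0.005,0.01,0.08,0,0,0,0.016,0.034,0.08,0,0,0,0.032,0.068,0.08,0,0,0,0.05,0.104,0.08,0,0,0,0.068,0.142,0.08,0,0,0,0.086,0.18,0.08,0,0,0,0.1,0.21,0.08,0,0,0,0.11,0.23,0.08,0,0,0,0.1135,0.237,0.08,0,0,0,0.1135,0.237,0.08,0,0,0,0.1135,0.237,0.08,0,0,0])

```text
clock: 6.05
eef_pos: [558.5, 227.1, 170.0]
eef_rot: [-3.141, -0.001, 2.862]
wrist_force: [0.1, 0.0, -0.1]
finger_gap: 0.5
finger_force: 0.0
```

Run:
```python
from cell import manip, camera, get_calibration
from h import *
s=manip.read_state();c=get_calibration('wrist');p,d=camera('wrist')
print(s['clock'],s['eef_pos'])
T=dict(tall=(445,-9.2,93),wide=(559.2,228,63))
for k,P in T.items():
    uv,_=fproj(c,P);
    try:
        ce,st=blob(p,*uv.round().astype(int)); u,v=ce.round().astype(int)
        M=R.from_euler('xyz',c['attitude']).as_matrix(); r=fray(c,*ce)
        Q=c['origin']+r*np.median(d[v-2:v+3,u-2:u+3])/(M.T@r)[2]
        print(k,uv,ce,st[4],f_at_z(c,*ce,P[2]).round(1),'by depth',Q.round(1))
    except Exception as e: print(k,uv,e)
cv2.imwrite('pics/w2.png',cv2.cvtColor(p,cv2.COLOR_RGB2BGR))
```

```text
6.05 [558.45146493 227.11459949 170.02052597]
tall [ 22.68147335 161.61995345] [ 24.768 162.208] 250 [446.8  -6.1  93. ] by depth [446.9  -5.3  93.9]
wide [257.30191251 192.77865437] [259.845953   193.37336815] 383 [560.5 230.3  63. ] by depth [560.2 230.4  64.1]
```

View pics/w2.png

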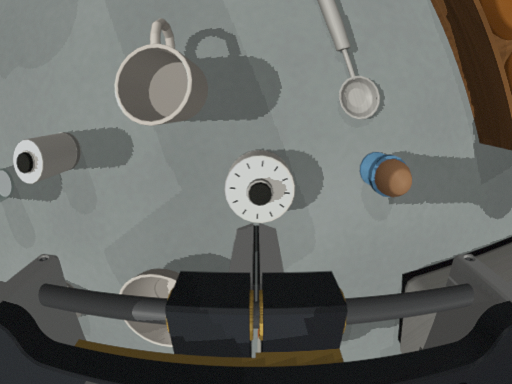

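The tall crown now reads about 93 mm, so it is down. The wide cap is at (260,193), about (560,229.5). Pressing the wide timer.

Call:
jog_arm(plan=[0.001,0.002,-0.01,0,0,0,0.0015,0.0025,-0.028,0,0,0,0.0015,0.0025,-0.046,0,0,0,0.0015,0.0025,-0.064,0,0,0,0.0015,0.0025,-0.08,0,0,0,0.0015,0.0025,-0.092,0,0,0,0.0015,0.0025,-0.1,0,0,0,0.0015,0.0025,-0.103,0,0,0,0.0015,0.0025,-0.105,0,0,0,0.0015,0.0025,-0.107,0,0,0,0.0015,0.0025,-0.1085,0,0,0,0.0015,0.0025,-0.11,0,0,0,0.0015,0.0025,-0.1115,0,0,0,0.0015,0.0025,-0.113,0,0,0,0.0015,0.0025,-0.1145,0,0,0,0.0015,0.0025,-0.116,0,0,0,0.0015,0.0025,-0.1175,0,0,0,0.0015,0.0025,-0.119,0,0,0,0.0015,0.0025,-0.12,0,0,0,0.0015,0.0025,-0.12,0,0,0])

```text
clock: 8.1
eef_pos: [560.6, 230.3, 50.8]
eef_rot: [3.141, 0.001, 2.863]
wrist_force: [0.7, 0.1, 6.8]
finger_gap: 0.6
finger_force: 3.6
```

Call:
jog_arm(plan=[0,0,0,0,0,0,0,0,0,0,0,0,0,0,0,0,0,0])

```text
clock: 8.4
eef_pos: [560.6, 230.3, 50.9]
eef_rot: [3.141, 0.001, 2.863]
wrist_force: [1.0, -0.9, 6.9]
finger_gap: 0.4
finger_force: 3.5
```

The wide crown holds at 6.9 N, so it is on its stop. I'll lift and traverse to the square timer.

Call:
jog_arm(plan=[0,0,0.003,0,0,0,0,0,0.012,0,0,0,0,0,0.035,0,0,0,0,0,0.065,0,0,0,0,0,0.095,0,0,0,0,0,0.115,0,0,0,-0.003,-0.016,0.12,0,0,0,-0.011,-0.052,0.12,0,0,0,-0.02,-0.094,0.12,0,0,0,-0.03,-0.138,0.12,0,0,0,-0.04,-0.182,0.12,0,0,0,-0.05,-0.227,0.12,0,0,0,-0.059,-0.271,0.12,0,0,0,-0.069,-0.316,0.12,0,0,0,-0.079,-0.36,0.12,0,0,0,-0.088,-0.404,0.12,0,0,0,-0.098,-0.448,0.12,0,0,0,-0.106,-0.485,0.12,0,0,0,-0.112,-0.511,0.12,0,0,0,-0.114,-0.521,0.12,0,0,0])

```text
clock: 10.4
eef_pos: [444.3, -292.8, 169.3]
eef_rot: [3.141, -0.002, 2.86]
wrist_force: [0.2, 0.5, 0.5]
finger_gap: 0.5
finger_force: 0.0
```

Call:
jog_arm(plan=[0,0,0,0,0,0,0,0,0,0,0,0])

```text
clock: 10.6
eef_pos: [446.1, -289.9, 170.0]
eef_rot: [3.141, -0.001, 2.863]
wrist_force: [-0.4, 1.1, 0.1]
finger_gap: 0.5
finger_force: 0.0
```

Run:
```python
from cell import manip, camera, get_calibration
from h import *
s=manip.read_state();c=get_calibration('wrist');p,d=camera('wrist')
print(s['clock'],s['eef_pos'],s['joints'])
T=dict(tall=(445,-9.2,93),square=(446.5,-291.2,78))
for k,P in T.items():
    uv,_=fproj(c,P);
    try:
        ce,st=blob(p,*uv.round().astype(int)); u,v=ce.round().astype(int)
        M=R.from_euler('xyz',c['attitude']).as_matrix(); r=fray(c,*ce)
        Q=c['origin']+r*np.median(d[v-2:v+3,u-2:u+3])/(M.T@r)[2]
        print(k,uv,ce,st[4],f_at_z(c,*ce,P[2]).round(1),'by depth',Q.round(1))
    except Exception as e: print(k,uv,e)
```

```text
10.6 [ 446.13372364 -289.85437708  169.99877151] [-6.45095737e-01  2.92501056e-01  1.61573613e+00  1.68894383e-04
  1.23438157e+00 -1.93739246e+00]
tall [499.01690751 131.83216192] [496.43933054 132.79497908] 239 [445.2 -13.9  93. ] by depth [445.1 -14.3  93.5]
square [254.91300496 197.18297585] [251.66121495 198.27336449] 428 [ 446.7 -294.5   78. ] by depth [ 446.5 -294.4   78.8]
```

The nadir view is the most reliable reading and puts the square cap at (446.6,-294.3). I'll correct by -4.5 mm in y and press.

Call:
jog_arm(plan=[0.0005,-0.002,-0.01,0,0,0,0.0005,-0.0045,-0.028,0,0,0,0.0005,-0.0045,-0.046,0,0,0,0.0005,-0.0045,-0.062,0,0,0,0.0005,-0.0045,-0.075,0,0,0,0.0005,-0.0045,-0.084,0,0,0,0.0005,-0.0045,-0.088,0,0,0,0.0005,-0.0045,-0.09,0,0,0,0.0005,-0.0045,-0.092,0,0,0,0.0005,-0.0045,-0.0935,0,0,0,0.0005,-0.0045,-0.095,0,0,0,0.0005,-0.0045,-0.0965,0,0,0,0.0005,-0.0045,-0.098,0,0,0,0.0005,-0.0045,-0.0995,0,0,0,0.0005,-0.0045,-0.101,0,0,0,0.0005,-0.0045,-0.1025,0,0,0,0.0005,-0.0045,-0.104,0,0,0,0.0005,-0.0045,-0.105,0,0,0,0.0005,-0.0045,-0.105,0,0,0,0.0005,-0.0045,-0.105,0,0,0])

```text
clock: 12.65
eef_pos: [447.1, -295.4, 65.8]
eef_rot: [-3.141, 0.001, 2.863]
wrist_force: [0.6, -0.0, 7.2]
finger_gap: 0.6
finger_force: 3.6
```

Call:
jog_arm(plan=[0,0,0,0,0,0,0,0,0,0,0,0,0,0,0,0,0,0])

```text
clock: 12.95
eef_pos: [447.1, -295.4, 65.8]
eef_rot: [-3.141, 0.001, 2.863]
wrist_force: [0.8, -0.1, 7.3]
finger_gap: 0.4
finger_force: 3.5
```

The square crown holds at 7.3 N on its stop. I'll lift clear, back toward the base, and check all the crowns.

Call:
jog_arm(plan=[0,0,0.003,0,0,0,0,0,0.012,0,0,0,0,0,0.035,0,0,0,0,0,0.065,0,0,0,0,0,0.1,0,0,0,0,0,0.13,0,0,0,0,0,0.15,0,0,0,-0.015,-0.02,0.155,0,0,0,-0.04,-0.05,0.155,0,0,0,-0.065,-0.08,0.155,0,0,0,-0.085,-0.1,0.155,0,0,0,-0.09,-0.11,0.155,0,0,0,-0.09,-0.11,0.155,0,0,0,-0.09,-0.11,0.155,0,0,0])

```text
clock: 14.35
eef_pos: [357.4, -404.6, 220.4]
eef_rot: [3.141, -0.0, 2.863]
wrist_force: [-0.4, -1.6, -0.6]
finger_gap: 0.3
finger_force: 0.0
```

Run:
```python
from cell import manip, camera, get_calibration
from h import *
print(manip.read_state()['clock'],manip.read_state()['eef_pos'])
G={'top':dict(tall=(277,226),wide=(188,184),square=(386,228),cone=(326,147)),
'scene':dict(tall=(250,158),wide=(318,219),square=(165,142),cone=(181,206))}
for n in G:
    p,d=camera(n);c=get_calibration(n);C=cloud(c,d);C0=cloud(c,np.load(n+'1.npz')['d'])
    for k,(u,v) in G[n].items():
        f=lambda X:np.median(X[v-1:v+2,u-1:u+2,2]).round(1)
        ce,_=blob(p,u,v,7,75)
        print(n,k,'cap z',f(C0),'->',f(C),ce.round(1))
    cv2.imwrite(f'pics/{n}2.png',cv2.cvtColor(p,cv2.COLOR_RGB2BGR))
```

```text
14.35 [ 357.40187524 -404.6120845   220.42003822]
top tall cap z 103.2 -> 94.2 [277.5 226.6]
top wide cap z 62.3 -> 53.5 [188.9 184.9]
top square cap z 75.3 -> 68.7 [385.6 228.1]
top cone cap z 91.5 -> 90.8 [325.6 146.5]
scene tall cap z 102.9 -> 92.4 [250.7 159. ]
scene wide cap z 61.4 -> 52.2 [318.1 219.3]
scene square cap z 75.9 -> 68.0 [165.5 142.5]
scene cone cap z 90.3 -> 88.8 [180.9 205.4]
```

View pics/top2.png

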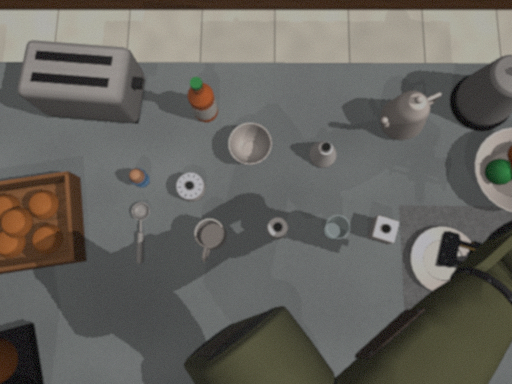

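The final top view shows every object where it stood: tall (278,227), wide (189,185), square (386,228), cone (326,147). The three pressed caps read at about their fully-down heights, and the cone cap is still up.

```bash
python3 -c "
from cell import manip
print(manip.sign_off())"
```

```text
the job is handed in; nothing more can be done
None
```

I pressed the tall, wide and square timers fully down in that order, left the cone timer untouched and nothing else visibly moved, and handed the job in at about 14.5 s.

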